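# Leak-test a filter cell: vacuum on, close the cell on its dowels and hold it pressed

### The job

First flip the toggle on the vacuum pump's switch box over from off, leaning towards the robot, to on, leaning away, and leave it on. Then fit the loose upper half of the filter cell, rib up, onto the two dowels of the lower half in the test nest, fully home and flush, and press it down firmly, with roughly 15 N. Finish while still holding the two halves pressed together (do not let go), and do not disturb the jar, the cup or the hand-held reader.

Things in the scene. Friction and masses are not known exactly. Their poses are not given: they have to be found in the camera images.
- toggle (a joint): Toggle angle, rad: 0 = off detent (lever leans 0.6 rad from upright to the box's own -x, the robot's side), 1.2 = on detent (leans 0.6 rad to the box's +x). It turns about the box's y axis through point toggle_hinge. Top-heavy: it drops over by itself to the nearer detent once clear of upright (0.6) and stays there; under 1 N at the tip moves it.
- switch_box: Fixed grey box of the vacuum switch, 90 (x) x 70 (y) x 50 (z) mm; origin at the centre of its underside. The toggle stands in the middle of its top: 8 mm steel rod with a dark steel knob 18 mm in diameter, 24 mm long, reaching 74 mm from the hinge. The box's x axis points away from the robot, to within 0.5 rad.
- toggle_hinge (a point): Point on the toggle's hinge axis, on the centre line of the switch box, 52 mm above its underside (fixed to the box; its axes are the box's).
- toggle_tip (a point): End of the toggle's knob, 74 mm from the hinge, moving with the lever.
- upper_half: Loose upper half of the cell, about 0.28 kg: aluminium plate 100 (x) x 60 (y) x 18 (z) mm, two 9.5 mm through holes, chamfered, at x = -38 and +38 mm, y = 0. Origin: centre of the flat underside, z up. Mid-top a black grip rib 50 (x) x 16 (y) mm, 18 to 54 mm above the underside: grip across its 16 mm. Starts flat on the bench, rib up. Fits the nest either way round.
- nest: Fixed test nest: black foot 140 (x) x 100 (y) x 24 (z) mm carrying the aluminium lower half, 100 x 60 x 24 mm; flat mating face 48 mm above the bench. Origin: centre of the underside. Two 8 mm steel dowels stand 14 mm above the face at x = -38 and +38 mm, y = 0; their top 5 mm tapers to 3 mm diameter. A brass hose stub sticks out 18 mm from the foot's +y side.
- nest_face (a point): Centre of the mating face of the lower half, midway between the dowels, 48 mm above the bench (axes are the nest's). The upper half is home when its origin lies here and its x axis is along the nest's x, either way round.
- jar: Bystander: loose white jar with a red cap, 54 mm in diameter, 62 mm tall; origin at the centre of its underside.
- cup: Bystander: loose white plastic sample cup, 52 mm in diameter, 60 mm tall; origin at the centre of its underside.
- reader: Bystander: loose black hand-held reader lying flat, 75 (x) x 130 (y) x 16 (z) mm; origin at the centre of its underside.
Mind the look-alikes: they are no part of the job. Leave any turquoise look-alike of the upper_half alone.

How it is judged:
On the way, in this order (a step that is already met when the one before it is completed fails the run):
1. the toggle is over at on (value of joint toggle above 1.05 rad), for 0.2 s.
2. the upper half is home on the dowels, flush with the lower half (z of upper_half in the frame of nest_face between -0.003 and 0.003 m and horizontal distance between upper_half and nest_face below 0.004 m and angle between the x axis of upper_half and the x axis of nest, either way round below 0.06 rad and angle between the z axis of upper_half and the z axis of nest, either way round below 0.04 rad), for 0.2 s.
At the end, for the whole second after the job is handed in: Toggle above 1.05 rad; upper half on the dowels: underside within 3 mm of the mating face, within 4 mm of its centre, yaw within 0.06 rad (either way round), flat within 0.04 rad; fingers touch it (over 3 N) and press the halves together with over 7 N, through the last second (all of step 2 and value of joint toggle above 1.05 rad and contact force between upper_half and nest above 7 N and contact force between the fingers and upper_half above 3 N); the arm keeps its last pose, push and grip.
It fails at once if the jar is shoved or knocked over (moved more than 20 mm or tipped) (distance of jar from where it was at the start of the episode above 0.02 m or angle between jar's own z axis and vertical above 0.3 rad).
It fails at once if the cup is shoved or knocked over (moved more than 20 mm or tipped) (distance of cup from where it was at the start of the episode above 0.02 m or angle between cup's own z axis and vertical above 0.3 rad).
It fails at once if the reader is shoved or knocked over (moved more than 20 mm or tipped) (distance of reader from where it was at the start of the episode above 0.02 m or angle between reader's own z axis and vertical above 0.3 rad).
It also fails if it takes over 54 s, if anything falls off the work surface, if the arm or the gripper's body presses on something with over 40 N, if the wrist force passes 120 N, or if a joint passes its speed limit or range.

### The arm

A 6-joint arm with a two-finger parallel gripper is mounted at the origin on the work surface. World frame = base frame: x ahead of the robot, y to its left, z up, the work surface at z = 0. Lengths are in m, angles in rad, forces in N, time in s.
With the tool pointing down it reaches from about 0.4 to 0.925 m from the base axis. Payload 3.4 kg.
Tool frame: the origin (TCP) lies at the very end of the fingers, on their centre line; the grasp point (between the pads) lies 19 mm behind it; z points along the fingers, y is the line along which they close (so a half turn about z gives the same grasp; the last joint's range is limited). The gripper opens to 85 mm and grips with 20 to 120 N. Pads are 22 mm wide; open, the fingers measure 114 mm over their backs; the gripper's body (76 mm by 85 mm) begins 54 mm behind the grasp point. The pads swing forward as they close: fully open they stand 13 mm farther back than shut.
Start: joints at [-1.308, 0.307, 1.506, -0, 1.328, -0.073], TCP at [0.189, -0.543, 0.231] pointing down, gripper open.
Joint ranges: [-3.12, 3.12], [-1.05, 2.28], [0.14, 2.33], [-1.42, 4.57], [0.1, 2.73], [-2.68, 2.68]. Speed limits (rad/s): [2.57, 2.57, 3.14, 3.14, 3.14, 3.14].

### API

Orientations are given as a unit quaternion [w, x, y, z].
In Python, from rig import robot, get_image, camera_params, close_job gives the robot as it stands.
- The arm moves only by the tool arm_command, never from a script. Its argument "targets" is a list that holds one entry, the list of rows, each a list of 6 numbers: the shift along the world's x, y, z as a fraction of full scale, then the turn, a rotation vector about the world's x, y, z as a fraction of full scale. A call has 1 to 20 rows; each row is the pose to reach, as a shift and turn from the pose commanded when the call began; what a row does not reach only later rows make up. Full scale, the value 1, is 0.25 m for a shift and 45 degrees for a turn. A row lasts 1/10 s, in which the tool goes at most 50 mm and 8.59 degrees, less where a joint would pass 70% of its speed; a pose out of reach is approached as far as the arm can. A call with a number of a shift or a turn outside -1 to 1 is refused whole. A call with a gripper value outside its range is refused whole. "hand" is the closure, from 0 (fully open) to 1 (shut), set as the call begins (left out, the last holds). The fingers move at their own pace and stop on an object; "grip_force" is the grip in N (left out, the last holds). Time passes only in rows, so rows that repeat a pose let the fingers close. It gives the time, the measured TCP pose, the force, the opening and the grip force at its end, in the units of the state.
- robot.sense(): the state, without advancing time (a new reading comes with each control period).
- get_image(name): name is "scene" or "top" or "wrist"; returns the picture (384x512x3 uint8, red, green, blue); there is no depth.
- camera_params(name): a dict with "fov_y" (degrees; the focal length in pixels is half the picture's height over the tangent of half this angle, whatever the lens; pixels are square), "cx", "cy" (the principal point, pixels), "R" (3x3) and "t" (3): a world point X has camera coordinates R X + t. Camera axes: x right, y down, z forward; pixel columns grow to the right and rows downward; lengths in m; the calibration is good to about 2 mm. A picture is of the moment at which its call begins: read the wrist's pose just before it. camera_params takes no time and is no camera call; for the wrist camera it gives the pose at the moment of the call.
- close_job(): hands the job in; it is judged then, once.
The state is a dict: "t": time; "qpos": joint angles; "joint_vel": joint speeds; "joint_torque": joint torques, N m; "ee_pos": TCP position; "eef_rot": TCP orientation; "contact_force": force on the tool from outside, world axes, zero at the start; "moment": the same for the moment, N m; "opening": finger opening in m; "grip_force": force on a finger pad.
Only numpy, scipy, OpenCV 4.12 (cv2) and the standard library are available. Lean on these libraries where they do the work, as an engineer would, in place of code of your own. Each camera call takes 0.05 s, during which the arm holds its last target. There are 200 camera calls.

## Working session

There is one attempt and no reset: what is moved stays moved. The work goes in short steps, Python scripts to look and compute and a tool call to move; the robot and the scene stay as the last step left them, time stands still between calls to the robot, and variables do not carry over. Pictures are saved under pics/ and viewed, at most 10 in all, crops included, and the job is handed in when it is done.

Besides the shell and the picture viewer there is one more tool, called by a JSON object that holds its "op" and its "data". arm_command: Moves the arm, as the interface text tells. Shift numbers are shares of 0.25 m and turn numbers shares of 45 degrees, none past 1 either way. Its arguments: {"type":"object","properties":{"targets":{"type":"array","items":{"type":"array","items":{"type":"array","items":{"type":"number","minimum":-1,"maximum":1}}}},"hand":{"type":"number"},"grip_force":{"type":"number"}},"required":["targets"]}

```bash
mkdir -p pics; ls
python3 - <<'E'
from rig import *
import cv2
for n in ("top","scene"):
    cv2.imwrite(f"pics/{n}0.png",cv2.resize(get_image(n),(800,600),interpolation=cv2.INTER_CUBIC)[:,:,::-1])
    print(n,camera_params(n))
s=robot.sense();print(s)
E
```

```text
pics
top {'fov_y': 52.478722322792535, 'cx': 255.3509826243139, 'cy': 191.76368064312572, 'R': array([[-0.02187349, -0.99966217,  0.014039  ],
       [-0.98947157,  0.01963679, -0.14338904],
       [ 0.14306492, -0.01702761, -0.98956682]]), 't': array([0.01844066, 0.60820541, 0.91477725])}
scene {'fov_y': 50.490554277651746, 'cx': 249.2839704826576, 'cy': 194.28903581224995, 'R': array([[-8.48475463e-01,  5.29234511e-01, -4.70006331e-04],
       [ 3.24144309e-01,  5.18969824e-01, -7.90949296e-01],
       [-4.18353745e-01, -6.71253420e-01, -6.11881517e-01]]), 't': array([ 0.50511693, -0.13644457,  1.27175407])}
{'t': 0.1, 'qpos': array([-1.30852935e+00,  3.07433513e-01,  1.50755879e+00,  1.80412053e-05,
        1.32840118e+00, -7.35239768e-02]), 'joint_vel': array([-0.00046212, -0.00110201, -0.00352705, -0.00217496, -0.00099039,
       -0.00015002]), 'joint_torque': array([ 1.60643322e-03, -4.58527243e+01, -2.52607548e+01,  3.89355978e-05,
        5.52752463e-03,  3.19169578e-05]), 'ee_pos': array([ 0.18927594, -0.5422792 ,  0.23050415]), 'eef_rot': array([-8.97236517e-04,  9.85938596e-01,  1.67105579e-01, -7.61317504e-05]), 'contact_force': array([0.06620552, 0.23673786, 0.43929811]), 'moment': array([ 0.01293314, -0.00019484, -0.00078161]), 'grip_force': 0.0, 'opening': 0.08539983984912448}
```

View pics/top0.png

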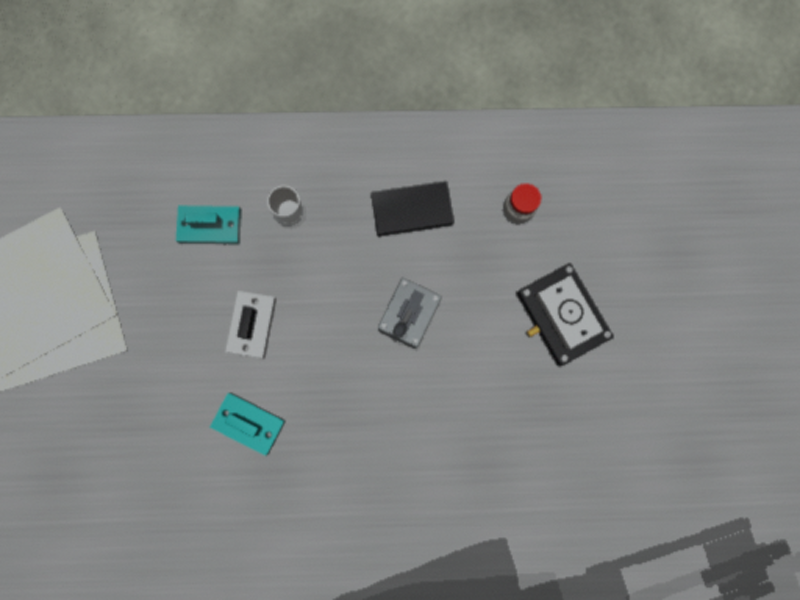

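View pics/scene0.png

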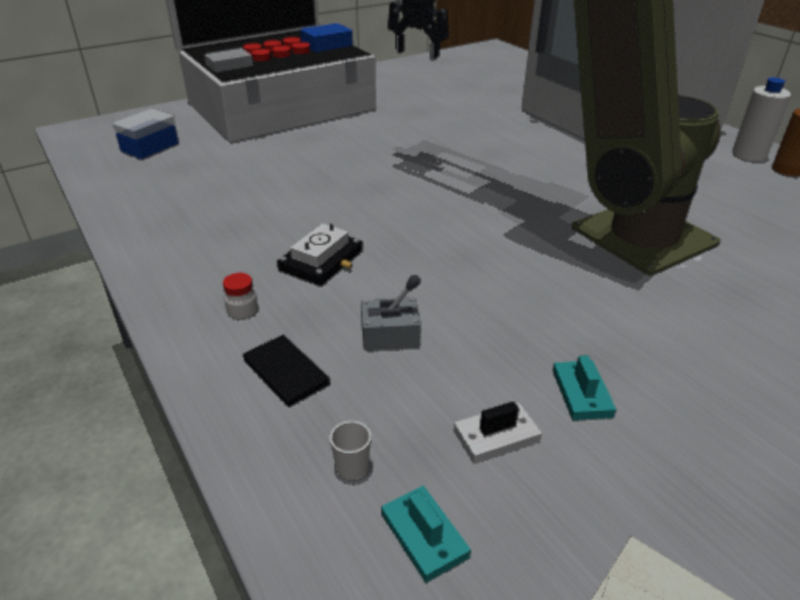

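The top view shows the box at about (410,313), the nest at (568,312), the aluminium upper half at (250,325), and the cup, reader and jar beyond them near row 205. The turquoise plates are decoys. I'll enlarge these next.

Run:
```python
from rig import *
import cv2,numpy as np
t=cv2.imread("pics/top0.png")
im=get_image("top")[:,:,::-1]; sc=get_image("scene")[:,:,::-1]
def crop(i,cx,cy,h): return cv2.resize(i[cy-h:cy+h,cx-h:cx+h],(265,265),interpolation=cv2.INTER_CUBIC)
def lab(r): return r
# half-size 33 px -> factor 265/66
a=[(160,207),(262,200),(361,201)]; b=[(318,288),(250,202),(205,163)]
out=np.vstack([np.hstack([crop(im,*c,33) for c in a]),np.hstack([crop(sc,*c,33) for c in b])])
cv2.imwrite("pics/crops.png",out)
```

```text
(no output)
```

View pics/crops.png

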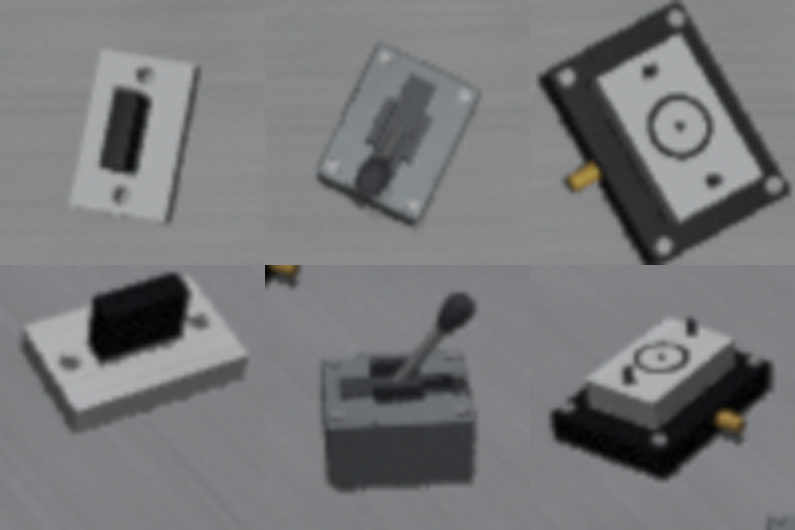

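```bash
cat > h.py <<'E'
from rig import *
import numpy as np, cv2
from scipy.optimize import least_squares
P={n:camera_params(n) for n in("top","scene")}
def proj(c,X):
    f=192/np.tan(np.radians(c["fov_y"]/2)); q=np.atleast_2d(X)@np.array(c["R"]).T+c["t"]
    return np.c_[c["cx"],c["cy"]]+f*q[:,:2]/q[:,2:]
def body(p,L): # p=x,y,yaw ; local pts
    c,s=np.cos(p[2]),np.sin(p[2]); L=np.array(L,float)
    return np.c_[p[0]+c*L[:,0]-s*L[:,1],p[1]+s*L[:,0]+c*L[:,1],L[:,2]]
def fit(obs,p0): # obs: list (cam,uv,local)
    def r(p): return np.concatenate([(proj(c,body(p,L))-np.array(uv)).ravel() for c,uv,L in obs])
    s=least_squares(r,p0,loss="soft_l1"); return s.x,np.abs(s.fun).round(1)
E
cat > a.py <<'E'
from h import *
k=66/265
def px(c,i,pts): return (np.array(pts,float)-[265*i,0]+.5)*k-.5+np.array(c)-33
T,S=P["top"],P["scene"]
u=px((160,207),0,[(101,49),(200,66),(168,222),(69,206),(146,75),(121,195)])
uL=[(50,30,18),(50,-30,18),(-50,-30,18),(-50,30,18),(38,0,18),(-38,0,18)]
us=px((318,288),0,[(25,62),(188,10),(248,90),(75,148),(69,97),(200,56)])
usL=[(50,30,18),(-50,30,18)][:0]
b=px((262,200),1,[(378,43),(482,93),(418,215),(318,176)])
bL=[(45,35,50),(45,-35,50),(-45,-35,50),(-45,35,50)]
n=px((361,201),2,[(685,35),(764,180),(680,222),(597,82),(680,126)])
nL=[(50,30,48),(-50,30,48)][:0]
m=lambda L:np.array(L)/1000
nL=[(50,-30,48),(-50,-30,48),(-50,30,48),(50,30,48),(0,0,48)]
for nm,uv,L,g in(("upper",u,uL,(.6,.3,-.2)),("box",b,bL,(.6,0,-.4)),("nest",n,nL,(.6,-.3,.5))):
    p,r=fit([(T,uv,m(L))],g); print(nm,p,r)
    Ls={"upper":(us,[(50,30,18),(-50,30,18),(-50,-30,18),(50,-30,18),(38,0,18),(-38,0,18)]),
     "box":(px((250,202),1,[(322,98),(463,90),(474,155),(326,163)]),None),
     "nest":(px((205,163),2,[(661,92)]),[(0,0,48)])}[nm]
    print(" scene seen",Ls[0].round(1).tolist()," proj",proj(S,body(p,m(L))).round(1).tolist())
tip=px((262,200),1,[(374,176)]); tips=px((250,202),1,[(458,42)])
print(tip,tips)
def rr(X): return np.r_[proj(T,X)[0]-tip[0],proj(S,X)[0]-tips[0]]
s=least_squares(rr,[.6,0,.1]);print("knob",s.x,s.fun)
for nm,uv,z in(("jar",(525,199),.062),("cup",(284,196),.06),("rdrTL",(372,192),.016),("rdrTR",(447,183),.016),("rdrBR",(453,223),.016),("rdrBL",(379,234),.016)):
    t=(np.array(uv)+.5)*.64-.5
    s=least_squares(lambda q:proj(T,np.r_[q,z])[0]-t,[.6,0]);print(nm,s.x.round(3))
E
python3 a.py
```

```text
upper [ 0.57774317  0.24481693 -0.18797033] [0.5 0.  0.7 0.3 0.6 0.1 0.3 0.  0.1 0.1 0.2 0. ]
 scene seen [[290.9, 270.1], [331.4, 257.1], [346.4, 277.0], [303.3, 291.5], [301.8, 278.8], [334.4, 268.6]]  proj [[303.4, 289.7], [290.4, 268.7], [331.6, 256.2], [346.4, 275.9], [301.9, 277.3], [333.9, 267.3]]
box [ 0.58782938 -0.00993434 -0.46179434] [0.1 0.2 0.1 0.6 0.5 2.3 0.7 0.3]
 scene seen [[230.8, 193.0], [265.9, 191.0], [268.7, 207.2], [231.8, 209.2]]  proj [[232.4, 208.3], [230.6, 190.6], [266.0, 188.5], [269.8, 206.0]]
nest [ 0.58296156 -0.26319853  0.45832596] [0.5 0.  0.1 0.4 0.2 0.5 0.3 0.7 0.3 0.6]
 scene seen [[204.3, 152.5]]  proj [[185.5, 157.0], [206.6, 141.7], [223.1, 147.2], [202.5, 163.1], [204.6, 152.0]]
[[255.77169811 210.45849057]] [[264.69245283 179.08490566]]
knob [0.55631078 0.00681851 0.10573843] [-0.00893725  0.01193743 -0.01541498 -0.00206838]
jar [ 0.764 -0.197]
cup [0.776 0.185]
rdrTL [0.795 0.047]
rdrTR [ 0.808 -0.079]
rdrBR [ 0.739 -0.086]
rdrBL [0.723 0.036]
```

{"op": "arm_command", "data": {"targets": [[[0.3, 0.3, 0.1, 0, 0, 0], [0.6, 0.6, 0.2, 0, 0, 0], [0.96, 0.96, 0.3, 0, 0, 0], [0.96, 0.96, 0.3, 0, 0, 0], [0.96, 0.96, 0.3, 0, 0, 0], [0.96, 0.96, 0.3, 0, 0, 0], [0.96, 0.96, 0.3, 0, 0, 0], [0.96, 0.96, 0.3, 0, 0, 0], [0.96, 0.96, 0.3, 0, 0, 0], [0.96, 0.96, 0.3, 0, 0, 0], [0.96, 0.96, 0.3, 0, 0, 0], [0.96, 0.96, 0.3, 0, 0, 0]]], "hand": 1}}

```text
t: 1.4
ee_pos: [0.4283, -0.3039, 0.3059]
eef_rot: [-0.0, 0.986, 0.166, -0.0]
contact_force: [0.4, 0.3, -0.4]
opening: 0.0003
grip_force: 0.0
```

Run:
```python
from h import *
print(robot.sense()["ee_pos"],robot.sense()["eef_rot"])
W=camera_params("wrist"); print(W); im=get_image("wrist")
np.savez("w1.npz",**W)
print(proj(W,body((.583,-.263,.458),np.array([(0,0,48),(38,0,62),(-38,0,62)])/1e3)))
cv2.imwrite("pics/w1.png",cv2.resize(im,(800,600),interpolation=cv2.INTER_CUBIC)[:,:,::-1])
```

```text
[ 0.42834869 -0.30386859  0.30586397] [-2.83001517e-04  9.86134730e-01  1.65945922e-01 -4.06243864e-04]
{'fov_y': 60.35298997353639, 'cx': 256.8695620047266, 'cy': 193.862091877533, 'R': array([[ 0.32697865, -0.94503082, -0.00130982],
       [-0.89649864, -0.31062449,  0.31591553],
       [-0.29895677, -0.10212338, -0.94878642]]), 't': array([-0.42639966,  0.22515577,  0.54818042])}
[[268.68403061   7.34178456]
 [264.83110735 -38.2639785 ]
 [273.13049703  44.12919026]]
```

View pics/w1.png

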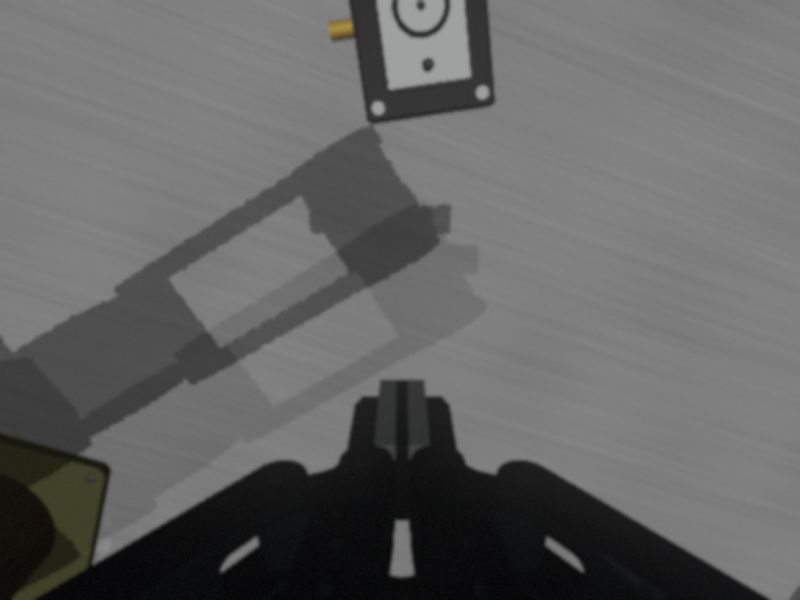

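The wrist view shows the nest circle at (420,5) and the near dowel at (428,64). I'll refine the nest pose later and do the toggle now.

{"op": "arm_command", "data": {"targets": [[[0.03, 0.2, -0.1, 0, 0, 0], [0.06, 0.4, -0.2, 0, 0, 0], [0.09, 0.6, -0.3, 0, 0, 0], [0.12, 0.8, -0.4, 0, 0, 0], [0.14, 0.96, -0.4, 0, 0, 0], [0.14, 0.96, -0.4, 0, 0, 0], [0.14, 0.96, -0.4, 0, 0, 0], [0.14, 0.96, -0.4, 0, 0, 0]]]}}

```text
t: 2.25
ee_pos: [0.4649, -0.0639, 0.2067]
eef_rot: [0.001, 0.986, 0.167, 0.0]
contact_force: [0.1, -0.6, -0.9]
opening: -0.0004
grip_force: 0.0
```

{"op": "arm_command", "data": {"targets": [[[0.06, 0.2, 0, 0, 0, 0], [0.136, 0.396, -0.1, 0, 0, 0], [0.136, 0.396, -0.25, 0, 0, 0], [0.136, 0.396, -0.42, 0, 0, 0], [0.136, 0.396, -0.42, 0, 0, 0], [0.136, 0.396, -0.42, 0, 0, 0], [0.136, 0.396, -0.42, 0, 0, 0]]]}}

```text
t: 2.95
ee_pos: [0.5005, 0.0348, 0.1034]
eef_rot: [0.0, 0.986, 0.166, 0.002]
contact_force: [0.1, 0.7, -0.5]
opening: -0.0001
grip_force: 0.0
```

{"op": "arm_command", "data": {"targets": [[[0.06, -0.03, -0.03, 0, 0, 0], [0.11, -0.06, -0.03, 0, 0, 0], [0.16, -0.08, -0.03, 0, 0, 0], [0.2, -0.1, -0.03, 0, 0, 0], [0.24, -0.12, -0.03, 0, 0, 0], [0.28, -0.14, -0.03, 0, 0, 0], [0.32, -0.16, -0.03, 0, 0, 0], [0.35, -0.18, -0.03, 0, 0, 0], [0.38, -0.19, -0.03, 0, 0, 0], [0.38, -0.19, -0.03, 0, 0, 0], [0.38, -0.19, -0.03, 0, 0, 0], [0.25, -0.13, -0.03, 0, 0, 0], [0.08, -0.05, 0.0, 0, 0, 0], [0.0, 0.0, 0.2, 0, 0, 0], [0.0, 0.0, 0.4, 0, 0, 0], [0.0, 0.0, 0.4, 0, 0, 0], [0.0, 0.0, 0.4, 0, 0, 0]]]}}

```text
t: 4.65
ee_pos: [0.4993, 0.0365, 0.2034]
eef_rot: [0.0, 0.986, 0.167, 0.002]
contact_force: [0.2, 0.0, -1.0]
opening: -0.0002
grip_force: 0.0
```

Run:
```python
from h import *
print(robot.sense()["ee_pos"],robot.sense()["t"])
im=get_image("scene"); cv2.imwrite("pics/s2.png",cv2.resize(im[120:320,150:400],(750,600))[:,:,::-1])
```

```text
[0.49931488 0.0364599  0.20344919] 4.65
```

View pics/s2.png

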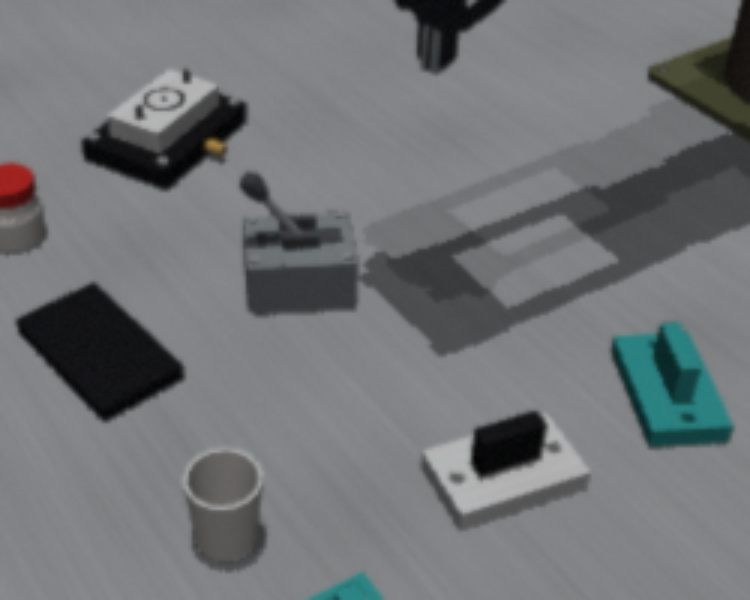

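The toggle now leans away, with its knob at (253,187), left of the slot. Next I'll look at the upper half from the wrist.

{"op": "arm_command", "data": {"targets": [[[0.02, 0.2, 0.1, 0, 0, -0.17], [0.04, 0.4, 0.1, 0, 0, -0.34], [0.05, 0.6, 0.1, 0, 0, -0.51], [0.05, 0.8, 0.1, 0, 0, -0.667], [0.05, 0.88, 0.1, 0, 0, -0.667], [0.05, 0.88, 0.1, 0, 0, -0.667], [0.05, 0.88, 0.1, 0, 0, -0.667], [0.05, 0.88, 0.1, 0, 0, -0.667], [0.05, 0.88, 0.1, 0, 0, -0.667], [0.05, 0.88, 0.1, 0, 0, -0.667]]], "hand": 0}}

```text
t: 5.7
ee_pos: [0.511, 0.2548, 0.2262]
eef_rot: [0.0, 0.995, -0.095, -0.0]
contact_force: [0.6, -0.1, -0.2]
opening: 0.0852
grip_force: 0.0
```

Run:
```python
from h import *
s=robot.sense();print(s["ee_pos"],s["eef_rot"])
W=camera_params("wrist"); im=get_image("wrist")
np.savez("w2.npz",**W)
print((proj(W,body((.5777,.2448,-.188),np.array([(50,30,18),(50,-30,18),(-50,-30,18),(-50,30,18),(38,0,18),(-38,0,18)])/1e3))/.64).round().tolist())
cv2.imwrite("pics/w2.png",cv2.resize(im,(800,600),interpolation=cv2.INTER_CUBIC)[:,:,::-1])
```

```text
[0.51099132 0.2548241  0.22617012] [ 1.77587755e-04  9.95498542e-01 -9.47765190e-02 -1.82771560e-04]
[[349.0, 70.0], [446.0, 70.0], [442.0, 229.0], [354.0, 229.0], [398.0, 91.0], [398.0, 212.0]]
```

View pics/w2.png

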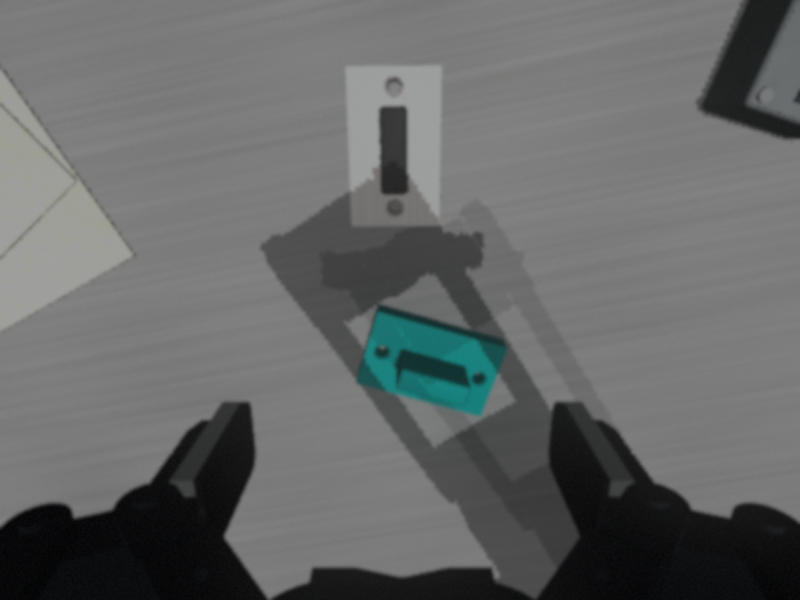

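Run:
```python
from h import *
q=lambda L:(np.array(L,float)+.5)*.64-.5
W=dict(np.load("w2.npz")); m=lambda L:np.array(L)/1e3
print(fit([(W,q([(345,66),(442,66),(440,227),(351,227),(394,87),(395,208)]),m([(50,30,18),(50,-30,18),(-50,-30,18),(-50,30,18),(38,0,18),(-38,0,18)]))],(.578,.245,-.19)))
W=dict(np.load("w1.npz"))
print(fit([(W,q([(420,5),(388,91),(474,78),(369,123),(493,103)]),m([(0,0,48),(-50,30,48),(-50,-30,48),(-70,50,24),(-70,-50,24)]))],(.583,-.263,.46)))
```

```text
(array([ 0.58030828,  0.24673422, -0.18443657]), array([0.3, 0.3, 0. , 0.1, 0.5, 0.5, 0.2, 0.2, 0.1, 0. , 0.1, 0.4]))
(array([ 0.58671452, -0.2618658 ,  0.48107282]), array([0.2, 0.2, 0.3, 0.6, 1.6, 0.8, 0.7, 0.7, 2.1, 0.5]))
```

{"op": "arm_command", "data": {"targets": [[[0.14, -0.02, -0.1, 0, 0, 0], [0.272, -0.036, -0.2, 0, 0, 0.005], [0.272, -0.036, -0.35, 0, 0, 0.005], [0.272, -0.036, -0.5, 0, 0, 0.005], [0.272, -0.036, -0.6, 0, 0, 0.005], [0.272, -0.036, -0.7, 0, 0, 0.005], [0.272, -0.036, -0.8, 0, 0, 0.005], [0.272, -0.036, -0.8, 0, 0, 0.005], [0.272, -0.036, -0.8, 0, 0, 0.005]]]}}

```text
t: 6.65
ee_pos: [0.579, 0.2466, 0.0264]
eef_rot: [0.0, 0.996, -0.092, -0.0]
contact_force: [0.2, 0.3, 0.7]
opening: 0.0851
grip_force: 0.0
```

{"op": "arm_command", "data": {"targets": [[[0, 0, 0, 0, 0, 0], [0, 0, 0, 0, 0, 0], [0, 0, 0, 0, 0, 0], [0, 0, 0, 0, 0, 0], [0, 0, 0, 0, 0, 0], [0, 0, 0, 0, 0, 0], [0, 0, 0, 0, 0, 0], [0, 0, 0, 0, 0, 0], [0, 0, 0, 0, 0, 0], [0, 0, 0, 0, 0, 0]]], "hand": 1, "grip_force": 80}}

```text
t: 7.65
ee_pos: [0.5794, 0.2472, 0.0271]
eef_rot: [-0.0, 0.996, -0.092, 0.001]
contact_force: [-1.4, -0.4, 6.2]
opening: 0.0144
grip_force: 79.1
```

{"op": "arm_command", "data": {"targets": [[[0, 0, 0.1, 0, 0, 0], [0, 0, 0.25, 0, 0, 0], [0, 0, 0.4, 0, 0, 0], [0, 0, 0.55, 0, 0, 0], [0, -0.1, 0.7, 0, 0, 0], [0, -0.25, 0.82, 0, 0, 0], [-0.04, -0.4, 0.82, 0, 0, 0], [-0.06, -0.55, 0.82, 0, 0, 0], [-0.08, -0.7, 0.82, 0, 0, 0], [-0.1, -0.85, 0.82, 0, 0, 0], [-0.12, -1, 0.82, 0, 0, 0], [-0.12, -1, 0.82, 0, 0, 0], [-0.12, -1, 0.82, 0, 0, 0]]]}}

```text
t: 8.95
ee_pos: [0.5482, -0.0035, 0.2305]
eef_rot: [-0.0, 0.996, -0.093, -0.001]
contact_force: [0.1, -1.1, -2.6]
opening: 0.0149
grip_force: 78.9
```

{"op": "arm_command", "data": {"targets": [[[-0.02, -0.15, 0, 0, 0, 0.1], [-0.04, -0.3, 0, 0, 0, 0.2], [-0.06, -0.45, 0, 0, 0, 0.3], [-0.08, -0.6, 0, 0, 0, 0.4], [-0.1, -0.75, 0, 0, 0, 0.5], [-0.12, -0.9, 0, 0, 0, 0.6], [-0.13, -1, 0, 0, 0, 0.7], [-0.13, -1, 0, 0, 0, 0.828], [-0.13, -1, 0, 0, 0, 0.828], [-0.13, -1, 0, 0, 0, 0.828]]]}}

```text
t: 9.95
ee_pos: [0.5167, -0.2515, 0.2308]
eef_rot: [-0.001, 0.973, 0.231, -0.0]
contact_force: [0.2, -0.4, -3.3]
opening: 0.0149
grip_force: 79.3
```

{"op": "arm_command", "data": {"targets": [[[0, -0.09, 0, 0, 0, 0], [0, -0.18, 0, 0, 0, 0], [0, -0.18, 0, 0, 0, 0], [0, -0.18, 0, 0, 0, 0], [0, -0.18, 0, 0, 0, 0]]]}}

```text
t: 10.45
ee_pos: [0.5165, -0.2964, 0.2311]
eef_rot: [-0.001, 0.973, 0.231, -0.0]
contact_force: [0.1, 0.4, -2.7]
opening: 0.0144
grip_force: 79.3
```

Run:
```python
from h import *
s=robot.sense();print(s["ee_pos"],s["eef_rot"],s["t"])
W=camera_params("wrist"); im=get_image("wrist")
np.savez("w3.npz",**W)
cv2.imwrite("pics/w3.png",cv2.resize(im,(800,600),interpolation=cv2.INTER_CUBIC)[:,:,::-1])
```

```text
[ 0.51647761 -0.29637447  0.23110237] [-6.19801885e-04  9.72904269e-01  2.31207451e-01 -1.21550681e-04] 10.45
```

View pics/w3.png

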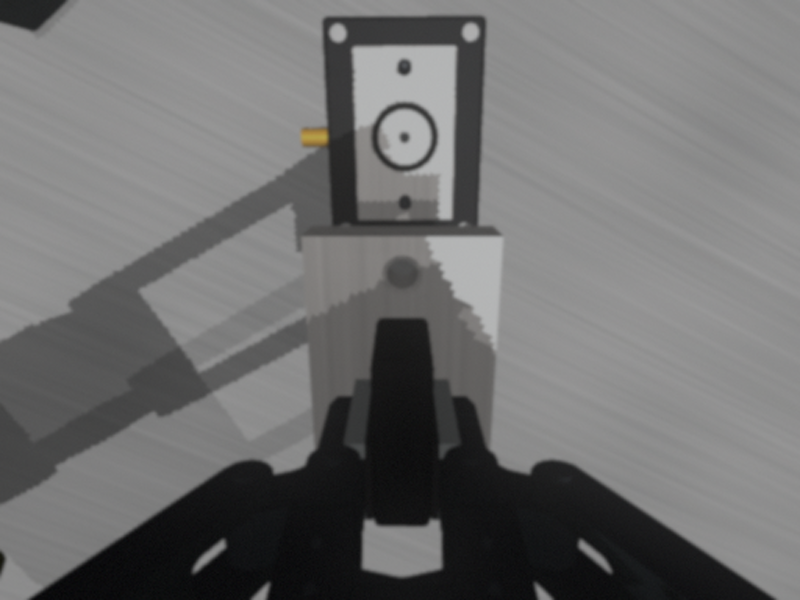

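Run:
```python
from h import *
q=lambda L:(np.array(L,float)+.5)*.64-.5
W=dict(np.load("w3.npz")); m=lambda L:np.array(L)/1e3
n,r=fit([(W,q([(404,137),(352,46),(456,45),(454,220),(358,220),(324,17),(485,17)]),m([(0,0,48),(50,30,48),(50,-30,48),(-50,-30,48),(-50,30,48),(70,50,24),(70,-50,24)]))],(.586,-.262,.46));print("nest",n,r)
print("dowel tips",(proj(W,body(n,m([(38,0,62),(-38,0,62)])))/.64).round())
uv=q([(302,237),(502,236),(402,271),(376,320),(429,320)]);L=m([(50,30,18),(50,-30,18),(38,0,18),(25,8,54),(25,-8,54)])
f=lambda p:(proj(W,body(p,L)+[0,0,p[3]])-uv).ravel()
s=least_squares(f,(.5165,-.2964,.466,.205));p=s.x;print("part",p,s.fun.round(1))
f3=lambda p:np.r_[(proj(W,body(p,L)+[0,0,.2043])-uv).ravel()]
s=least_squares(f3,(.5165,-.2964,.466));p3=s.x;print("part zfix",p3,s.fun.round(1))
e=2*np.arctan2(.2312,.9729);print("tool yaw",e)
for P_ in(p,p3):
    d=P_[:2]-[.51648,-.29637]; c,sn=np.cos(e),np.sin(e); print("part in tool mm",1e3*(c*d[0]+sn*d[1]),1e3*(-sn*d[0]+c*d[1]),"move",n[:2]-P_[:2],"turn",n[2]-P_[2])
```

```text
nest [ 0.58660471 -0.26238956  0.47553537] [0.5 0.5 0.2 0.2 0.5 0.1 0.7 0.3 0.  0.8 2.  0.5 1.2 1.7]
dowel tips [[404.  65.]
 [405. 204.]]
part [ 0.51579396 -0.29667195  0.47249214  0.17514633] [ 9.4 -5.6 -9.4 -5.6  0.1 -6.4 -0.1  7.5 -0.   7.4]
part zfix [ 0.5232664  -0.29293539  0.47270675] [ -1.5 -12.4   1.6 -12.6   0.1  -9.   -4.3  15.3   4.1  15.1]
tool yaw 0.4666247281151307
part in tool mm -0.74853956273939 0.03896696714718838 move [0.07081076 0.03428239] turn 0.0030432316181447927
part in tool mm 7.60602612206884 0.014393338483593716 move [0.06333831 0.03054583] turn 0.002828613079762232
```

Run:
```python
from h import *
q=lambda L:(np.array(L,float)+.5)*.64-.5
W=dict(np.load("w3.npz")); m=lambda L:np.array(L)/1e3
n=np.array([.5866,-.2624,.4755])
uv=q([(302,237),(502,236),(402,271),(376,320),(429,320)]);L=m([(50,30,18),(50,-30,18),(38,0,18),(25,8,18),(25,-8,18)])
e=.4666;c,sn=np.cos(e),np.sin(e)
for z in(None,.2043):
    f=lambda p:(proj(W,body(p,L)+[0,0,z or p[3]])-uv).ravel()
    s=least_squares(f,(.5165,-.2964,.466,.205));p=s.x;print("part",p,s.fun.round(1))
    d=p[:2]-[.51648,-.29637]; print(" in tool mm",1e3*(c*d[0]+sn*d[1]),1e3*(-sn*d[0]+c*d[1]),"move",n[:2]-p[:2],"turn",n[2]-p[2])
print(proj(W,np.array([[.51648,-.29637,.2311]]))/.64)
```

```text
part [ 0.51806277 -0.29551607  0.47189923  0.20500205] [-1.   0.4  1.1  0.3  0.1  3.4  0.4 -2.  -0.5 -2.2]
 in tool mm 1.7977221453550083 0.05063450603048534 move [0.06853723 0.03311607] turn 0.0036007674945806034
part [ 0.51789619 -0.29559938  0.47189685  0.205     ] [-0.7  0.5  0.7  0.4  0.1  3.4  0.5 -2.2 -0.6 -2.3]
 in tool mm 1.611467581244516 0.05116163944501894 move [0.06870381 0.03319938] turn 0.0036031478546332263
[[402.6662758  406.08107006]]
```

Run:
```python
import cv2
im=cv2.imread("pics/w3.png")[180:345,290:510]
cv2.imwrite("pics/w3c.png",cv2.resize(im,None,fx=3.6,fy=3.6,interpolation=cv2.INTER_CUBIC))
```

```text
(no output)
```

View pics/w3c.png

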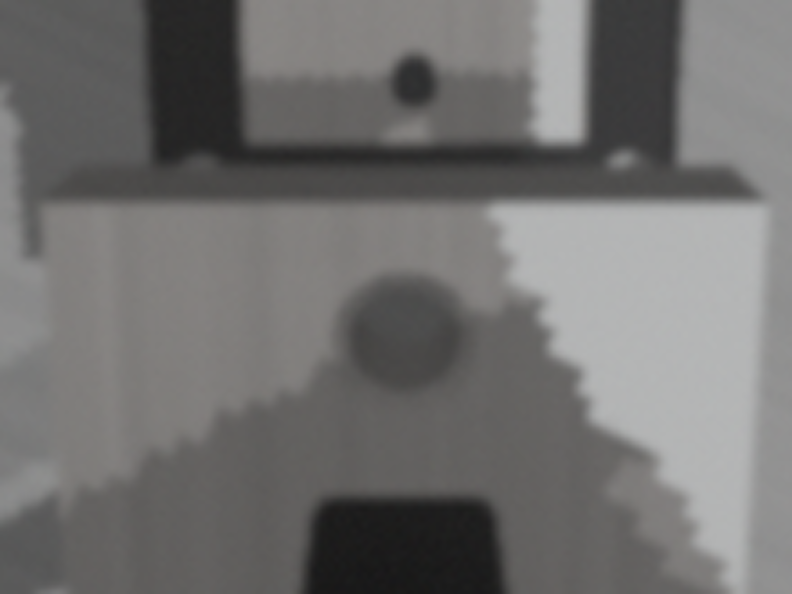

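{"op": "arm_command", "data": {"targets": [[[0.14, 0.07, 0, 0, 0, 0.005], [0.276, 0.133, 0, 0, 0, 0.005], [0.276, 0.133, -0.1, 0, 0, 0.005], [0.276, 0.133, -0.2, 0, 0, 0.005], [0.276, 0.133, -0.3, 0, 0, 0.005], [0.276, 0.133, -0.4, 0, 0, 0.005], [0.276, 0.133, -0.48, 0, 0, 0.005], [0.276, 0.133, -0.532, 0, 0, 0.005], [0.276, 0.133, -0.532, 0, 0, 0.005], [0.276, 0.133, -0.532, 0, 0, 0.005], [0.276, 0.133, -0.532, 0, 0, 0.005]]]}}

```text
t: 11.6
ee_pos: [0.5865, -0.2651, 0.0998]
eef_rot: [0.001, 0.972, 0.233, 0.001]
contact_force: [0.2, -0.5, -1.7]
opening: 0.0142
grip_force: 79.2
```

Run:
```python
from h import *
s=robot.sense();print(s["ee_pos"],s["eef_rot"],s["t"])
im=get_image("scene"); a=im[125:200,165:265]
cv2.imwrite("pics/s4.png",cv2.resize(a,None,fx=8,fy=8,interpolation=cv2.INTER_CUBIC)[:,:,::-1])
```

```text
[ 0.58654433 -0.26506546  0.09975984] [9.04581750e-04 9.72493900e-01 2.32924260e-01 1.04149333e-03] 11.6
```

View pics/s4.png

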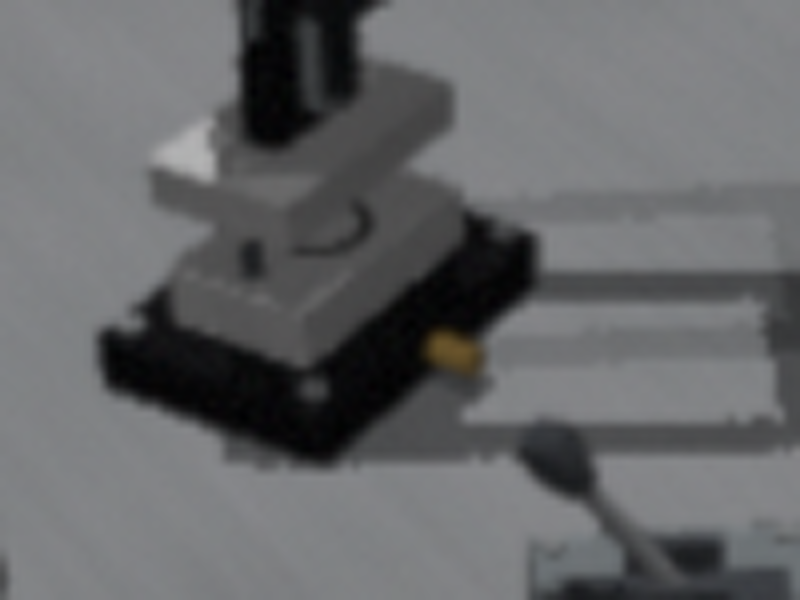

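Run:
```python
from h import *
S=P["scene"]; s=robot.sense(); print(s["ee_pos"],s["contact_force"])
for z in(.0715,.0735):
  X=np.array([[.586,-.263,.048]]);a=proj(S,X)
  b=proj(S,X+[0,0,z-.048]);print((b-a)*8)
J=[(proj(S,X+d)-proj(S,X))*8 for d in([.001,0,0],[0,.001,0])];print(J)
```

```text
[ 0.58648742 -0.26513338  0.0998433 ] [-0.22789061 -0.64770621 -1.86790931]
[[ -4.55035804 -56.3869826 ]]
[[ -4.94283984 -61.25052615]]
[array([[-2.48548038,  0.78021658]]), array([[1.26108362, 1.24901674]])]
```

The scene crop shows the half hovering above the lower half, with the near dowel at (250,258) under its corner and the toggle still on. I'll lower it gently while watching the force.

{"op": "arm_command", "data": {"targets": [[[0, 0, -0.012, 0, 0, 0], [0, 0, -0.024, 0, 0, 0], [0, 0, -0.036, 0, 0, 0], [0, 0, -0.048, 0, 0, 0], [0, 0, -0.056, 0, 0, 0], [0, 0, -0.056, 0, 0, 0], [0, 0, -0.056, 0, 0, 0]]]}}

```text
t: 12.35
ee_pos: [0.5852, -0.2643, 0.0839]
eef_rot: [-0.0, 0.973, 0.233, -0.0]
contact_force: [-0.2, 0.3, -3.0]
opening: 0.0147
grip_force: 79.4
```

{"op": "arm_command", "data": {"targets": [[[0, 0, -0.008, 0, 0, 0], [0, 0, -0.016, 0, 0, 0], [0, 0, -0.024, 0, 0, 0], [0, 0, -0.03, 0, 0, 0], [0, 0, -0.03, 0, 0, 0], [0, 0, -0.03, 0, 0, 0]]]}}

```text
t: 12.95
ee_pos: [0.5853, -0.2642, 0.0765]
eef_rot: [-0.0, 0.972, 0.233, -0.0]
contact_force: [-0.6, 4.0, -2.6]
opening: 0.0145
grip_force: 79.4
```

{"op": "arm_command", "data": {"targets": [[[0, 0.002, -0.002, 0, 0, 0], [0, 0.003, -0.004, 0, 0, 0], [0, 0.003, -0.006, 0, 0, 0], [0, 0.003, -0.006, 0, 0, 0], [0, 0.003, -0.006, 0, 0, 0]]]}}

```text
t: 13.45
ee_pos: [0.5854, -0.2641, 0.0753]
eef_rot: [0.0, 0.973, 0.233, -0.0]
contact_force: [-0.8, 1.2, -1.5]
opening: 0.0145
grip_force: 79.5
```

{"op": "arm_command", "data": {"targets": [[[0, 0, -0.002, 0, 0, 0], [0, 0, -0.004, 0, 0, 0], [0, 0, -0.006, 0, 0, 0], [0, 0, -0.006, 0, 0, 0], [0, 0, -0.006, 0, 0, 0]]]}}

```text
t: 13.95
ee_pos: [0.5855, -0.2642, 0.0751]
eef_rot: [0.0, 0.973, 0.233, 0.0]
contact_force: [-2.4, 2.3, 6.0]
opening: 0.0149
grip_force: 80.6
```

{"op": "arm_command", "data": {"targets": [[[0, 0, -0.0015, 0, 0, 0], [0, 0, -0.003, 0, 0, 0], [0, 0, -0.003, 0, 0, 0], [0, 0, -0.003, 0, 0, 0], [0, 0, -0.003, 0, 0, 0], [0, 0, -0.003, 0, 0, 0]]]}}

```text
t: 14.55
ee_pos: [0.5855, -0.2641, 0.075]
eef_rot: [0.0, 0.972, 0.233, 0.0]
contact_force: [-3.1, 3.3, 10.7]
opening: 0.0148
grip_force: 81.2
```

Run:
```python
from h import *
for i in range(3):
    im=get_image("scene"); s=robot.sense();print(s["ee_pos"].round(4),s["contact_force"].round(1))
cv2.imwrite("pics/s5.png",cv2.resize(im[125:225,165:285],None,fx=6,fy=6,interpolation=cv2.INTER_CUBIC)[:,:,::-1])
```

```text
[ 0.5855 -0.2641  0.075 ] [-4.1  2.5 10.1]
[ 0.5855 -0.2641  0.075 ] [-4.6  3.1  9.6]
[ 0.5855 -0.2641  0.075 ] [-3.7  2.8  9.5]
```

View pics/s5.png

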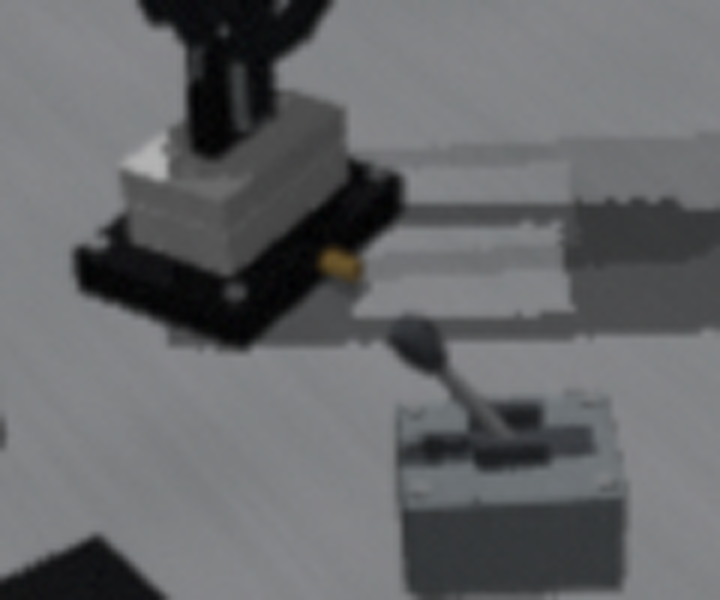

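The two halves are flush with one thin joint line (around (235,205)), and the toggle is on. I'll add a touch more press.

{"op": "arm_command", "data": {"targets": [[[0, 0, -0.001, 0, 0, 0], [0, 0, -0.002, 0, 0, 0], [0, 0, -0.002, 0, 0, 0], [0, 0, -0.002, 0, 0, 0], [0, 0, -0.002, 0, 0, 0], [0, 0, -0.002, 0, 0, 0], [0, 0, -0.002, 0, 0, 0], [0, 0, -0.002, 0, 0, 0]]]}}

```text
t: 15.5
ee_pos: [0.5855, -0.2641, 0.075]
eef_rot: [0.001, 0.973, 0.233, 0.0]
contact_force: [-4.5, 3.1, 12.2]
opening: 0.0146
grip_force: 81.6
```

```bash
python3 -c "
from rig import *
print(robot.sense()['contact_force']);print(close_job())"
```

```text
[-4.50570551  3.12669159 12.19940737]
the job is handed in; nothing more can be done
None
```

The toggle is on, and the upper half sits flush on the dowels, still gripped and pressed with about 15 N (estimated from the wrist force). I handed the job in at about 15.5 s of the 54 s allowed; no verdict came back.

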